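# Tuck a sole stiffener under a loosened heel and hold it pressed flat

### The arm

A 6-joint arm with a two-finger parallel gripper is mounted at the origin on the work surface. World frame = base frame: x ahead of the robot, y to its left, z up, the work surface at z = 0. Lengths are in mm, angles in rad, forces in N, time in s.
With the tool pointing down it reaches from about 275 to 1000 mm from the base axis. Payload 8.4 kg.
Tool frame: the origin (TCP) lies between the finger pads; the fingertips stand 8 mm ahead of it and the grasp point (between the pads) lies 11 mm behind it (tcp_to_tips is the distance from the TCP to the fingertips, in mm); z points along the fingers, y is the line along which they close (so a half turn about z gives the same grasp; the last joint's range is limited). The gripper opens to 85 mm and grips with 20 to 120 N. Pads are 22 mm wide; open, the fingers measure 114 mm over their backs; the gripper's body (76 mm by 85 mm) begins 54 mm behind the grasp point. The pads swing forward as they close: fully open they stand 13 mm farther back than shut.
Start: joints at [1.281, 0.353, 1.633, -0, 1.155, -0.002], TCP at [177.401, 599.297, 239.281] pointing down, gripper open.
Joint ranges: [-2.63, 2.63], [-0.92, 2.1], [0.06, 2.66], [-1.3, 4.44], [0, 2.69], [-3.02, 3.02]. Speed limits (rad/s): [2.22, 2.22, 2.79, 3.14, 3.14, 3.14].

### API

Orientations are given as [roll, pitch, yaw] about the fixed x, y, z axes, in that order (R = Rz(yaw) Ry(pitch) Rx(roll)).
In Python, from rig import * gives the robot as it stands.
- The arm moves only by the tool step_arm, never from a script. Its argument "motion" is a list of rows, each an object with "claw": the finger opening in mm, from 0 to 85.4; "delta_pos": the shift along the tool's x, y, z in mm, a list of three; "turn": the turn about the tool's z in rad. In form: [{"claw": claw, "delta_pos": [dx, dy, dz], "turn": turn}, ...]. A call has 1 to 8 rows; each row shifts and turns the commanded pose from where the row before left it, along the tool's axes as they then stand; what a row does not reach is not made up. A row lasts 1/12 s, in which the tool goes at most 41.7 mm and 7.16 degrees, less where a joint would pass 70% of its speed; a pose out of reach is approached as far as the arm can. A call is refused whole if a number of a shift passes 41.7 or a number of a turn 0.125, either way. A call with a gripper value outside its range is refused whole. The fingers move at their own pace and stop on an object; "force" is the grip in N (left out, the last holds). Time passes only in rows, so rows that do not move let the fingers close. It gives the time, the measured TCP pose, the force, the opening and the grip force at its end, in the units of the state.
- sense(): the state, without advancing time (a new reading comes with each control period).
- grab_frame(name): name is "scene" or "top"; returns a dict with "img" (420x560x3 uint8, red, green, blue), "vertical_fov" (degrees; the focal length in pixels is half the picture's height over the tangent of half this angle, whatever the lens; pixels are square), "cx", "cy" (the principal point, pixels), "R" (3x3) and "t" (3): a world point X has camera coordinates R X + t. Camera axes: x right, y down, z forward; pixel columns grow to the right and rows downward; lengths in mm; the calibration is good to about 2 mm. A picture is of the moment at which its call begins. There is no depth.
- sign_off(): hands the job in; it is judged then, once.
The state is a dict: "clock": time; "qpos": joint angles; "qvel": joint speeds; "joint_efforts": joint torques, N m; "eef_pos": TCP position; "tcp_rot": TCP orientation; "contact_force": force on the tool from outside, world axes, zero at the start; "wrist_torque": the same for the moment, N m; "opening": opening from 0.0 (shut) to 1.0 (fully open); "grasp_force": force on a finger pad.
Only numpy, scipy, OpenCV 4.12 (cv2) and the standard library are available. Lean on these libraries where they do the work, as an engineer would, in place of code of your own. Each camera call takes 0.05 s, during which the arm holds its last target. There are 200 camera calls.

### The job

Fit the sole stiffener: pull the cabinet's top drawer right out to its stop and leave it open, take out the long dark stiffener plate and tuck its narrow tail under the loosened front edge of the heel on the upturned shoe, fully home and in line with the shoe, without prising the heel up. Finish while holding the plate down firmly, pressed flat against the sole: do not let go or back off at the end. Leave all the other things on the bench where they are.

Things in the scene. Friction and masses are not known exactly. Their poses are not given: they have to be found in the camera images.
- drawer (a joint): how far the top drawer of the grey parts cabinet is out, m: 0 shut, 0.160 at its stop; it slides level, towards the robot side, with about 1 N of friction. Cabinet 210 mm wide, 233 deep, 186 high. The drawer's floor is at height 0.130 m, its walls reach 0.164 m; inside it is 168 mm wide and 188 long; a small tin of tacks stands in its back left corner
- drawer_handle (a point): middle of the top drawer's steel bar handle, 38 mm below the cabinet's top: a level round bar 11 mm thick, 90 mm long along the point's y, 35 mm in front of the drawer's face (29 mm clear behind it), borne at 38 mm either side of the middle. z is up, x points into the cabinet: the drawer opens along -x
- plate_centre (a point): stiffener plate, rigid dark composite, 140 mm long, 5 thick, about 70 g, flat in the drawer (clear of the cabinet once that is out), fitted same side up. Site: middle of its 38 mm wide waist, half-way up, near the balance point. z up, x along it to the tail end, 66 mm off (last 10 mm bevelled to 3 mm thick). Straight to x = -14, then widens to a round forepart 62 mm across, centred at x = -43 mm, ending at -74
- seat (a point): upturned shoe, fixed in an iron jack, 280 mm long: foot of the shoulder where the tail comes home, on the centre line at sole height (0.180 m). x from toe to heel, y across, z up. The sole is flat for 178 mm towards the toe, 62 mm wide at the waist, 84 at the ball. The heel laps over the last 28 mm of it: a slot 8 mm high, 28 deep, open at the front and sides
- heel_lip (a point): middle of the heel's lower front edge, 28 mm in front of the seat and 8 mm above the sole. The heel block is 27 mm thick above this, 61 mm wide, and runs 68 mm back from here; same axes as seat while it is down
- heel (a joint): how far the loosened heel has been prised up, rad, about the nails at its back edge, 66 mm behind the lip: 0 is down, 0.05 raises the lip by 3 mm. It springs back: 3 N at the lip starts to lift it, 6 N lifts it 0.05
- hammer_grip (a point): a shoe hammer with a wooden handle, 260 mm long, lying on the bench: point on its handle
- glue_pot_centre (a point): centre of a glue pot with a brush, 90 mm across, 94 mm high with brush handle to 176 mm
- pincers_centre (a point): middle of steel lasting pincers lying on the bench, 190 mm long
- last_centre (a point): middle of a loose wooden last lying sole down on the bench, 276 mm long and 100 mm high
- cork_block_centre (a point): centre of a cork sanding block, 75 by 45 by 35 mm, on the bench beside the shoe's toe
- awl_centre (a point): handle of an awl lying on the bench, 140 mm long

How it is judged (in metres and radians):
On the way, in this order (a step that is already met when the one before it is completed fails the run):
1. the top drawer is pulled out to its stop (value of joint drawer above 0.152 m), for 0.2 s.
2. the plate is lifted clear of the drawer (height (world z) of plate_centre above 0.172 m), for 0.2 s.
3. the tail is at least 10 mm under the heel's front edge, near the sole (x of plate_centre in the frame of seat above -0.084 m and z of plate_centre in the frame of seat between -0.001 and 0.012 m and y of plate_centre in the frame of seat between -0.02 and 0.02 m and angle between the x axis of plate_centre and the x axis of seat, either way round below 0.25 rad and angle between plate_centre's own z axis and vertical below 0.15 rad), for 0.2 s.
At the end, for the whole second after the job is handed in: Plate flat on the sole (0.04 rad, 3 mm), tail under the heel within 6 mm of the shoulder, 7 mm of the centre line and 0.09 rad of its direction; heel down (under 0.03 rad); drawer out at least 145 mm; gripper still holding the plate pressed on the sole with more than 3 N (x of plate_centre in the frame of seat above -0.072 m and y of plate_centre in the frame of seat between -0.007 and 0.007 m and angle between the x axis of plate_centre and the x axis of seat, either way round below 0.09 rad and z of plate_centre in the frame of seat between 0 and 0.0055 m and angle between plate_centre's own z axis and vertical below 0.04 rad and value of joint heel below 0.03 rad and value of joint drawer above 0.145 m and contact force between plate and shoe above 3 N and contact force between the fingers and plate above 2 N and linear speed of plate below 0.02 m/s); the arm keeps its last pose, push and grip.
It fails at once if the heel is prised up (more than 0.05 rad, 3 mm at the lip) (value of joint heel above 0.05 rad).
It fails at once if hammer, glue pot, pincers, last, cork block or awl is moved from its place (more than 30 mm) (distance of any of hammer_grip, glue_pot_centre, pincers_centre, last_centre, cork_block_centre, awl_centre from where it was at the start of the episode above 0.03 m).
It also fails if it takes over 64 s, if anything falls off the work surface, if the arm or the gripper's body presses on something with over 40 N, if the wrist force passes 120 N, or if a joint passes its speed limit or range.

## Working session

There is one attempt and no reset: what is moved stays moved. The work goes in short steps, Python scripts to look and compute and a tool call to move; the robot and the scene stay as the last step left them, time stands still between calls to the robot, and variables do not carry over. Pictures are saved under pics/ and viewed, at most 10 in all, crops included, and the job is handed in when it is done.

Besides the shell and the picture viewer there is one more tool, called after "Call:" by a JSON object that holds its "name" and its "arguments". step_arm: Moves the arm, as the interface text tells. Its arguments: {"type":"object","properties":{"motion":{"type":"array","items":{"type":"object","properties":{"claw":{"type":"number"},"delta_pos":{"type":"array","items":{"type":"number"}},"turn":{"type":"number"}}}},"force":{"type":"number"}},"required":["motion"]}

```bash
mkdir -p pics; ls
cat > h.py <<'E'
from rig import *
import numpy as np, cv2
def snap(n,f):
    g=grab_frame(n); cv2.imwrite('pics/'+f+'.png',g['img'][:,:,::-1]); np.savez('pics/'+f+'.npz',**{k:g[k] for k in g}); return g
def K(g):
    f=g['img'].shape[0]/2/np.tan(np.radians(float(g['vertical_fov']))/2); return f,float(g['cx']),float(g['cy'])
def ray(g,u,v,z):
    f,cx,cy=K(g); R=np.array(g['R']);t=np.array(g['t']); d=R.T@np.array([(u-cx)/f,(v-cy)/f,1]); c=-R.T@t
    return c+d*(z-c[2])/d[2]
def proj(g,X):
    f,cx,cy=K(g); c=np.array(g['R'])@np.array(X,float)+np.array(g['t']); return np.array([cx+f*c[0]/c[2],cy+f*c[1]/c[2]])
E
python3 - <<'E'
from h import *
for n in('scene','top'):
    g=snap(n,n+'0'); print(n,g['vertical_fov'],-np.array(g['R']).T@np.array(g['t']),np.array(g['R']).round(3).tolist(),g['cx'],g['cy'])
a=[cv2.imread(f'pics/{n}0.png') for n in('scene','top')]
print(sense())
E
```

```text
pics
scene 52.26844164700603 [1148.55436684  665.0380248   962.97655453] [[-0.744, 0.668, -0.021], [0.457, 0.486, -0.745], [-0.488, -0.564, -0.666]] 279.2337077502736 216.00120512612423
top 52.108319960339436 [ 423.46151527   -1.67797488 1373.03046995] [[-0.025, -1.0, -0.0], [-0.995, 0.025, -0.096], [0.096, -0.002, -0.995]] 281.1937556914896 201.42196280649014
{'clock': 0.1, 'qpos': array([ 1.28060095e+00,  3.53600248e-01,  1.63407778e+00,  5.92587693e-05,
        1.15522013e+00, -2.44143023e-03]), 'qvel': array([ 1.13928662e-03, -1.75866594e-03, -1.03974278e-03, -2.38587172e-04,
        9.26830956e-05,  4.19967199e-04]), 'joint_efforts': array([ 8.73287354e-04, -6.06358767e+01, -3.42815387e+01,  5.43531905e-05,
        4.01972633e-03, -2.01806563e-05]), 'eef_pos': array([177.25720804, 598.88240224, 238.61571057]), 'tcp_rot': array([-3.14028729e+00, -5.73707415e-05,  2.85381471e+00]), 'contact_force': array([0.12115502, 0.77395039, 0.27204803]), 'wrist_torque': array([-0.00285543,  0.02657398,  0.05113417]), 'grasp_force': 0.0, 'opening': 1.0037048336917724}
```

View pics/scene0.png

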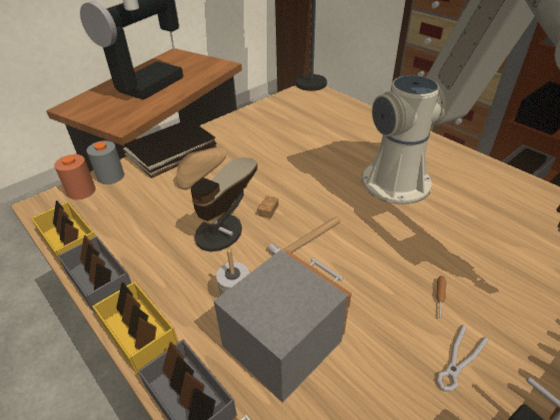

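View pics/top0.png

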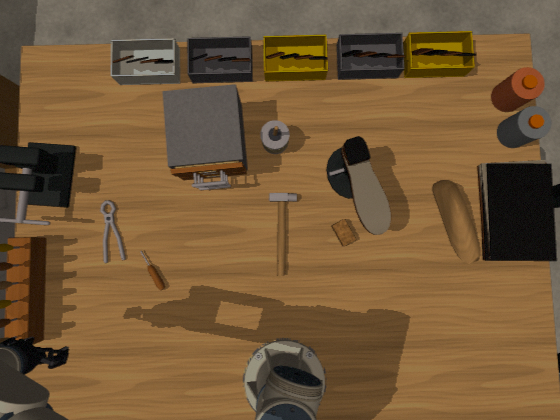

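The scene view shows the cabinet from behind (column 283, row 320) and the shoe at about (222, 195). The top view shows the cabinet at (204, 130), with its handle at about (211, 183), and the shoe with its heel at (357, 150) and toe at (377, 225).

Run:
```python
import cv2,numpy as np
a=cv2.imread('pics/top0.png')
c=cv2.resize(a[80:200,155:255],None,fx=4,fy=4,interpolation=cv2.INTER_CUBIC)
d=cv2.resize(a[128:248,320:420],None,fx=4,fy=4,interpolation=cv2.INTER_CUBIC)
cv2.imwrite('pics/c0.png',np.hstack([c,d]))
```

```text
(no output)
```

View pics/c0.png

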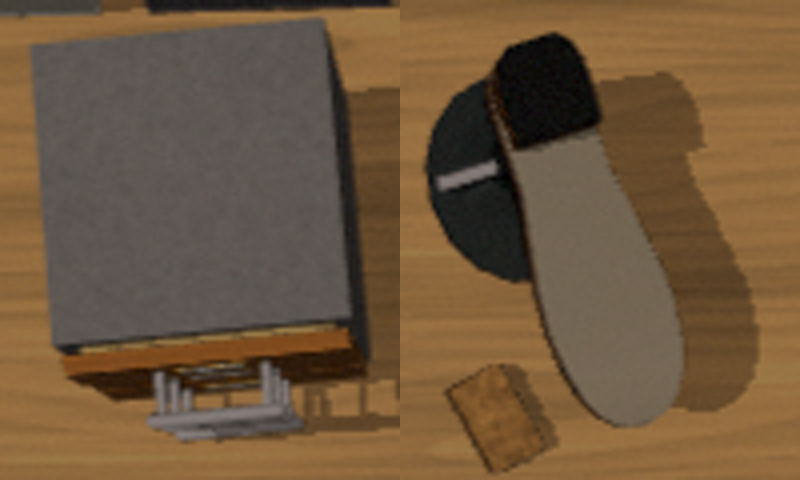

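The crop shows the cabinet top's corners at about (32,45), (323,18), (350,320) and (55,348), with the top handle bar from (150,422) to (290,410). The heel's front top edge runs from (517,148) to (602,124), and the toe is near (635,427).

Run:
```python
from h import *
g=dict(np.load('pics/top0.npz'))
L=lambda u,v,z:ray(g,155+u/4-.375,80+v/4-.375,z)
Rr=lambda u,v,z:ray(g,320+(u-400)/4-.375,128+v/4-.375,z)
P=[L(*p,186) for p in[(32,45),(323,18),(350,320),(55,348)]]
print(np.round(P,1)); 
for a,b in((0,1),(1,2),(2,3),(3,0)):
    d=P[b]-P[a];print(np.hypot(*d[:2]).round(1),np.degrees(np.arctan2(d[1],d[0])).round(1))
for p in((150,422),(290,410)): print('handle',L(*p,148+3).round(1))
A,B=Rr(517,148,215),Rr(602,124,215);print('heel front',A.round(1),B.round(1),np.hypot(*(A-B)[:2]),np.degrees(np.arctan2(*(A-B)[:2][::-1])))
img=g['img'].astype(int); hsv=cv2.cvtColor(g['img'],cv2.COLOR_RGB2HSV)
roi=np.zeros(img.shape[:2],bool);roi[128:248,340:400]=1
print(img[200,370],img[150,357],img[190,364],img[200,385],img[240,380])
m=(hsv[...,1]<85)&(hsv[...,2]>95)&roi
n,lab,st,ce=cv2.connectedComponentsWithStats(m.astype(np.uint8));i=1+np.argmax(st[1:,4]);m=lab==i;print(st[i])
v,u=np.nonzero(m);W=np.array([ray(g,a,b,180) for a,b in zip(u,v)])[:,:2]
c=W.mean(0);e,V=np.linalg.eigh(np.cov((W-c).T));ax=V[:,1]*np.sign(V[0,1]);print('sole c',c,'axis',ax,np.degrees(np.arctan2(ax[1],ax[0])))
s=(W-c)@ax;n=(W-c)@np.array([-ax[1],ax[0]])
for k in np.arange(s.min(),s.max(),15):
    q=n[(s>=k)&(s<k+6)]; print(k.round(),q.min().round(1),q.max().round(1),((q.min()+q.max())/2).round(1))
cv2.imwrite('pics/m.png',m.astype(np.uint8)*255)
```

```text
[[862.6 324.9 186. ]
 [877.2 117.6 186. ]
 [658.4 101.9 186. ]
 [643.7 308.6 186. ]]
207.9 -86.0
219.4 -175.9
207.2 94.1
219.5 4.3
handle [594.7 249.6 151. ]
handle [600.9 149.1 151. ]
heel front [ 631.4 -191.8  215. ] [ 646.6 -250.6  215. ] 60.68765277263009 104.45194169456536
[113 100  82] [12  7  8] [117 103  85] [113 100  81] [138 100  57]
[ 348  162   43   72 1891]
sole c [ 540.99618438 -251.6320744 ] axis [0.96225359 0.27215443] 15.792508391652241
-101.0 -12.9 18.9 3.0
-86.0 -29.7 29.5 -0.1
-71.0 -35.0 36.6 0.8
-56.0 -41.2 40.2 -0.5
-41.0 -42.2 41.1 -0.5
-26.0 -44.0 42.1 -0.9
-11.0 -43.1 43.0 -0.0
4.0 -42.2 41.3 -0.5
19.0 -40.5 39.6 -0.4
34.0 -36.9 37.0 0.0
49.0 -35.2 32.6 -1.3
64.0 -32.5 31.8 -0.3
79.0 -28.9 30.1 0.6
94.0 -30.7 31.0 0.1
```

```bash
cat >> h.py <<'E'
import json
def plan(t,yaw,n,claw,pos=None,y0=None):
    s=sense(); p=np.array(s['eef_pos'] if pos is None else pos); y=s['tcp_rot'][2] if y0 is None else y0
    dy=(yaw-y+np.pi)%(2*np.pi)-np.pi; rows=[]
    q=p.copy();yy=y
    for i in range(n):
        want=p+(np.array(t)-p)*(i+1)/n; d=want-q
        l=np.array([np.cos(yy)*d[0]+np.sin(yy)*d[1], np.sin(yy)*d[0]-np.cos(yy)*d[1], -d[2]]).round(1)
        tr=round(-dy/n,3)
        q=q+[np.cos(yy)*l[0]+np.sin(yy)*l[1], np.sin(yy)*l[0]-np.cos(yy)*l[1], -l[2]]; yy-=tr
        rows.append({"claw":claw,"delta_pos":l.tolist(),"turn":tr})
    print(np.round(p,1),round(y,3));print(json.dumps(rows))
E
python3 -c "
from h import *
plan([600.5,201,225],np.pi/2+.073,16,30)"
```

```text
[177.3 598.9 238.6] 2.854
[{"claw": 30, "delta_pos": [-32.4, -16.3, 0.9], "turn": 0.076}, {"claw": 30, "delta_pos": [-33.6, -13.9, 0.8], "turn": 0.076}, {"claw": 30, "delta_pos": [-34.5, -11.2, 0.9], "turn": 0.076}, {"claw": 30, "delta_pos": [-35.3, -8.6, 0.8], "turn": 0.076}, {"claw": 30, "delta_pos": [-35.8, -5.9, 0.9], "turn": 0.076}, {"claw": 30, "delta_pos": [-36.2, -3.1, 0.8], "turn": 0.076}, {"claw": 30, "delta_pos": [-36.3, -0.4, 0.9], "turn": 0.076}, {"claw": 30, "delta_pos": [-36.2, 2.4, 0.8], "turn": 0.076}, {"claw": 30, "delta_pos": [-36.0, 5.1, 0.9], "turn": 0.076}, {"claw": 30, "delta_pos": [-35.4, 7.8, 0.8], "turn": 0.076}, {"claw": 30, "delta_pos": [-34.8, 10.5, 0.9], "turn": 0.076}, {"claw": 30, "delta_pos": [-33.8, 13.1, 0.8], "turn": 0.076}, {"claw": 30, "delta_pos": [-32.8, 15.6, 0.9], "turn": 0.076}, {"claw": 30, "delta_pos": [-31.5, 18.1, 0.8], "turn": 0.076}, {"claw": 30, "delta_pos": [-30.0, 20.4, 0.9], "turn": 0.076}, {"claw": 30, "delta_pos": [-28.4, 22.7, 0.8], "turn": 0.076}]
```

Call:
{"name": "step_arm", "arguments": {"motion": [{"claw": 30,"delta_pos": [-32,-16,1],"turn": 0.076},{"claw": 30,"delta_pos": [-34,-14,1],"turn": 0.076},{"claw": 30,"delta_pos": [-34,-11,1],"turn": 0.076},{"claw": 30,"delta_pos": [-35,-9,1],"turn": 0.076},{"claw": 30,"delta_pos": [-36,-6,1],"turn": 0.076},{"claw": 30,"delta_pos": [-36,-3,1],"turn": 0.076},{"claw": 30,"delta_pos": [-36,0,1],"turn": 0.076},{"claw": 30,"delta_pos": [-36,2,1],"turn": 0.076}], "force": 40}}

```text
clock: 0.77
eef_pos: [388.8, 399.7, 231.1]
tcp_rot: [-3.141, 0.0, 2.242]
contact_force: [0.7, -0.5, 0.3]
opening: 0.35
grasp_force: 0.0
```

Call:
{"name": "step_arm", "arguments": {"motion": [{"claw": 30,"delta_pos": [-36,5,1],"turn": 0.076},{"claw": 30,"delta_pos": [-35,8,1],"turn": 0.076},{"claw": 30,"delta_pos": [-35,10,1],"turn": 0.076},{"claw": 30,"delta_pos": [-34,13,1],"turn": 0.076},{"claw": 30,"delta_pos": [-33,16,1],"turn": 0.076},{"claw": 30,"delta_pos": [-31,18,1],"turn": 0.076},{"claw": 30,"delta_pos": [-20,14,1],"turn": 0.076},{"claw": 30,"delta_pos": [0,0,0],"turn": 0.076}]}}

```text
clock: 1.43
eef_pos: [567.3, 232.1, 223.7]
tcp_rot: [3.141, 0.001, 1.631]
contact_force: [-1.2, -0.1, 0.1]
opening: 0.346
grasp_force: 0.0
```

```bash
python3 -c "
from h import *
plan([600.5,201,225],np.pi/2+.073,2,30)
plan([600.5,201,137],np.pi/2+.073,6,30)"
```

```text
[567.3 232.1 223.7] 1.631
[{"claw": 30, "delta_pos": [-16.5, 15.6, -0.6], "turn": -0.006}, {"claw": 30, "delta_pos": [-16.6, 15.6, -0.7], "turn": -0.006}]
[567.3 232.1 223.7] 1.631
[{"claw": 30, "delta_pos": [-5.5, 5.2, 14.5], "turn": -0.002}, {"claw": 30, "delta_pos": [-5.5, 5.2, 14.4], "turn": -0.002}, {"claw": 30, "delta_pos": [-5.6, 5.2, 14.5], "turn": -0.002}, {"claw": 30, "delta_pos": [-5.5, 5.2, 14.4], "turn": -0.002}, {"claw": 30, "delta_pos": [-5.5, 5.2, 14.5], "turn": -0.002}, {"claw": 30, "delta_pos": [-5.6, 5.1, 14.4], "turn": -0.002}]
```

Call:
{"name": "step_arm", "arguments": {"motion": [{"claw": 30,"delta_pos": [-16.5,15.6,0],"turn": -0.006},{"claw": 30,"delta_pos": [-16.5,15.6,0],"turn": -0.006},{"claw": 30,"delta_pos": [0,0,15],"turn": 0},{"claw": 30,"delta_pos": [0,0,20],"turn": 0},{"claw": 30,"delta_pos": [0,0,20],"turn": 0},{"claw": 30,"delta_pos": [0,0,0],"turn": 0}]}}

```text
clock: 1.93
eef_pos: [595.3, 203.7, 165.1]
tcp_rot: [-3.135, 0.002, 1.649]
contact_force: [-1.5, -0.2, -1.0]
opening: 0.35
grasp_force: 0.0
```

Run:
```python
from h import *
s=sense();print(s['eef_pos'],s['tcp_rot'],s['contact_force'],s['opening'])
g=snap('top','t1'); a=g['img'][:,:,::-1]
cv2.imwrite('pics/c1.png',cv2.resize(a[120:220,150:270],None,fx=5,fy=5,interpolation=cv2.INTER_CUBIC))
```

```text
[595.30213807 203.74107419 165.10732244] [-3.13511162e+00  1.64321674e-03  1.64948902e+00] [-1.48779184 -0.16216982 -1.01160336] 0.35046724591717526
```

View pics/c1.png

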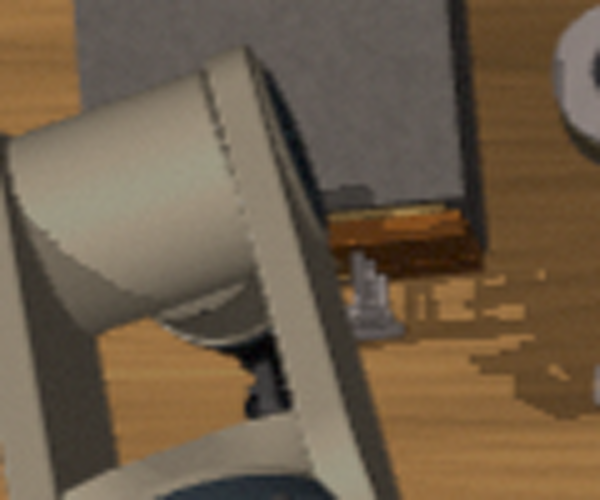

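The arm hides most of the handle. Only its right end shows, at about (380, 325) in the crop, which fits the estimate. I'll lower slowly and watch the force.

Call:
{"name": "step_arm", "arguments": {"motion": [{"claw": 30,"delta_pos": [0,3,0],"turn": 0},{"claw": 30,"delta_pos": [0,0,0],"turn": 0},{"claw": 30,"delta_pos": [0,0,6],"turn": 0},{"claw": 30,"delta_pos": [0,0,0],"turn": 0}]}}

```text
clock: 2.32
eef_pos: [600.8, 205.2, 163.4]
tcp_rot: [3.141, -0.0, 1.65]
contact_force: [-0.2, 0.3, -0.6]
opening: 0.353
grasp_force: 0.0
```

Call:
{"name": "step_arm", "arguments": {"motion": [{"claw": 30,"delta_pos": [0,0,8],"turn": 0},{"claw": 30,"delta_pos": [0,0,8],"turn": 0},{"claw": 30,"delta_pos": [0,0,8],"turn": 0},{"claw": 30,"delta_pos": [0,0,0],"turn": 0}]}}

```text
clock: 2.65
eef_pos: [603.8, 205.4, 141.3]
tcp_rot: [3.135, -0.001, 1.65]
contact_force: [2.0, -2.5, 14.8]
opening: 0.345
grasp_force: 5.7
```

Run:
```python
from h import *
s=sense();print(s['eef_pos'],s['tcp_rot'],s['contact_force'],s['wrist_torque'],s['grasp_force'],s['opening'])
g=dict(np.load('pics/top0.npz')); a=cv2.cvtColor(g['img'],cv2.COLOR_RGB2GRAY)
c=cv2.resize(g['img'][165:195,185:235,::-1],None,fx=14,fy=14,interpolation=cv2.INTER_CUBIC)
for x,col in((590,(0,0,255)),(600,(0,255,0)),(610,(255,0,0))):
    p=[tuple(int(w) for w in ((proj(g,[x-sg*45*.073,201+sg*45,153])-[185,165])*14+7)) for sg in(-1,1)]
    cv2.line(c,p[0],p[1],col,1)
cv2.imwrite('pics/c2.png',c)
```

```text
[603.76873638 205.39855647 141.25470035] [ 3.13474638e+00 -5.94804300e-04  1.64997826e+00] [ 1.97970165 -2.46540339 14.84543182] [-0.24801923 -0.67724096 -0.09021326] 5.664833506161813 0.34524403634805806
```

View pics/c2.png

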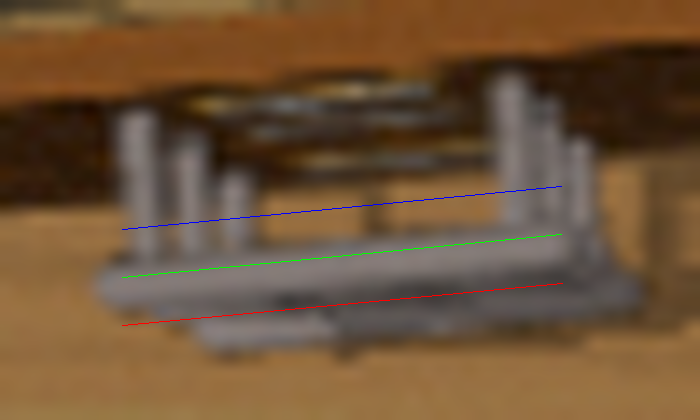

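The bar's centre is at x≈597, since the bar lies between the green (600) and red (590) lines. The tool is at 603.8, so the rear finger is rubbing the drawer face. I'll lift, shift back 7 mm and lower again.

Call:
{"name": "step_arm", "arguments": {"motion": [{"claw": 28,"delta_pos": [0,0,-20],"turn": 0},{"claw": 28,"delta_pos": [0,-7,-10],"turn": 0},{"claw": 28,"delta_pos": [0,0,0],"turn": 0},{"claw": 28,"delta_pos": [0,0,0],"turn": 0},{"claw": 28,"delta_pos": [0,0,10],"turn": 0},{"claw": 28,"delta_pos": [0,0,10],"turn": 0},{"claw": 28,"delta_pos": [0,0,0],"turn": 0},{"claw": 28,"delta_pos": [0,0,0],"turn": 0}]}}

```text
clock: 3.32
eef_pos: [592.7, 204.1, 147.2]
tcp_rot: [-3.138, 0.001, 1.65]
contact_force: [-1.0, 0.5, -0.2]
opening: 0.331
grasp_force: 0.0
```

Call:
{"name": "step_arm", "arguments": {"motion": [{"claw": 28,"delta_pos": [0,0,6],"turn": 0},{"claw": 28,"delta_pos": [0,0,3],"turn": 0},{"claw": 28,"delta_pos": [0,0,0],"turn": 0}]}}

```text
clock: 3.57
eef_pos: [593.3, 204.3, 139.3]
tcp_rot: [-3.14, 0.0, 1.65]
contact_force: [-0.8, -0.0, -0.4]
opening: 0.33
grasp_force: 0.0
```

Call:
{"name": "step_arm", "arguments": {"motion": [{"claw": 0,"delta_pos": [0,0,0],"turn": 0},{"claw": 0,"delta_pos": [0,0,0],"turn": 0},{"claw": 0,"delta_pos": [0,0,0],"turn": 0},{"claw": 0,"delta_pos": [0,0,0],"turn": 0},{"claw": 0,"delta_pos": [0,0,0],"turn": 0},{"claw": 0,"delta_pos": [0,0,0],"turn": 0}], "force": 40}}

```text
clock: 4.07
eef_pos: [593.9, 204.5, 140.5]
tcp_rot: [3.141, -0.0, 1.65]
contact_force: [1.3, 0.4, -0.6]
opening: 0.109
grasp_force: 39.0
```

Call:
{"name": "step_arm", "arguments": {"motion": [{"claw": 0,"delta_pos": [0,-10,0],"turn": 0},{"claw": 0,"delta_pos": [0,-25,0],"turn": 0},{"claw": 0,"delta_pos": [0,-30,0],"turn": 0},{"claw": 0,"delta_pos": [0,-30,0],"turn": 0},{"claw": 0,"delta_pos": [0,-30,0],"turn": 0},{"claw": 0,"delta_pos": [0,-22,0],"turn": 0},{"claw": 0,"delta_pos": [0,-10,0],"turn": 0},{"claw": 0,"delta_pos": [0,0,0],"turn": 0}]}}

```text
clock: 4.73
eef_pos: [442.4, 193.8, 141.9]
tcp_rot: [3.126, -0.003, 1.652]
contact_force: [22.5, 2.6, -17.5]
opening: 0.105
grasp_force: 41.5
```

Call:
{"name": "step_arm", "arguments": {"motion": [{"claw": 0,"delta_pos": [0,-3,0],"turn": 0},{"claw": 0,"delta_pos": [0,-2,0],"turn": 0},{"claw": 0,"delta_pos": [0,0,0],"turn": 0},{"claw": 0,"delta_pos": [0,0,0],"turn": 0}]}}

```text
clock: 5.07
eef_pos: [442.2, 193.8, 142.2]
tcp_rot: [3.12, -0.003, 1.651]
contact_force: [40.2, 0.6, -28.3]
opening: 0.108
grasp_force: 40.8
```

Call:
{"name": "step_arm", "arguments": {"motion": [{"claw": 0,"delta_pos": [0,6,0],"turn": 0},{"claw": 28,"delta_pos": [0,0,0],"turn": 0},{"claw": 28,"delta_pos": [0,0,0],"turn": 0},{"claw": 28,"delta_pos": [0,0,0],"turn": 0},{"claw": 28,"delta_pos": [0,0,-20],"turn": 0},{"claw": 28,"delta_pos": [0,0,-40],"turn": 0},{"claw": 28,"delta_pos": [0,0,-40],"turn": 0},{"claw": 28,"delta_pos": [0,-20,0],"turn": 0}]}}

```text
clock: 5.73
eef_pos: [423.2, 192.4, 247.0]
tcp_rot: [3.131, -0.003, 1.65]
contact_force: [1.1, 0.3, 0.6]
opening: 0.331
grasp_force: 0.0
```

Call:
{"name": "step_arm", "arguments": {"motion": [{"claw": 60,"delta_pos": [0,-40,0],"turn": 0},{"claw": 60,"delta_pos": [0,-40,0],"turn": 0},{"claw": 60,"delta_pos": [-20,-30,0],"turn": 0},{"claw": 60,"delta_pos": [-30,0,0],"turn": 0},{"claw": 60,"delta_pos": [-30,0,0],"turn": 0},{"claw": 60,"delta_pos": [-40,0,0],"turn": 0},{"claw": 60,"delta_pos": [-40,0,0],"turn": 0},{"claw": 60,"delta_pos": [0,0,0],"turn": 0}]}}

```text
clock: 6.4
eef_pos: [320.4, 16.5, 240.2]
tcp_rot: [-3.141, 0.002, 1.643]
contact_force: [0.1, 1.3, -0.4]
opening: 0.704
grasp_force: 0.0
```

Run:
```python
from h import *
s=sense();print(s['eef_pos'],s['tcp_rot'],s['contact_force'],s['opening'])
g=snap('top','t2'); a=g['img'][:,:,::-1]
cv2.imwrite('pics/c3.png',cv2.resize(a[80:230,150:270],None,fx=4,fy=4,interpolation=cv2.INTER_CUBIC))
```

```text
[320.38545344  16.5101583  240.16924862] [-3.14126310e+00  2.42815982e-03  1.64324149e+00] [ 0.10067013  1.28309957 -0.37829478] 0.7036291890661841
```

View pics/c3.png

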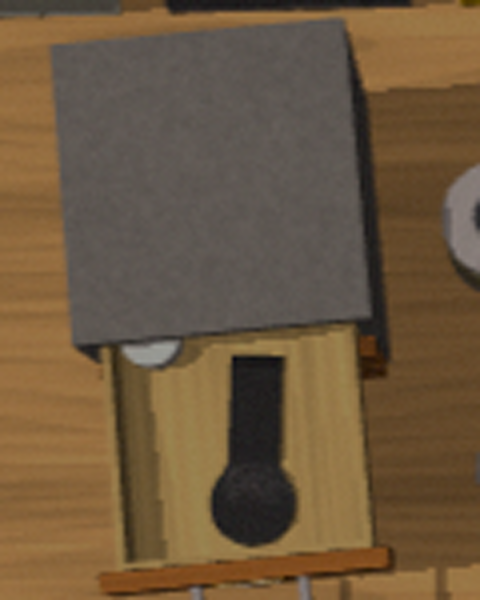

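The drawer is open. The plate's tail end is at (258,357), its waist runs down to (254,465), and the round forepart is centred at (254,503), so the tail points into the cabinet.

Run:
```python
from h import *
g=dict(np.load('pics/t2.npz')); img=g['img']
L=lambda u,v,z:ray(g,150+u/4-.375,80+v/4-.375,z)
hsv=cv2.cvtColor(img,cv2.COLOR_RGB2HSV)
m=(img.max(2)<60); m[:166]=0;m[220:]=0;m[:,:200]=0;m[:,226:]=0
n,lab,st,ce=cv2.connectedComponentsWithStats(m.astype(np.uint8));i=1+np.argmax(st[1:,4]);m=lab==i;print(st[i])
v,u=np.nonzero(m);W=np.array([ray(g,a,b,135) for a,b in zip(u,v)])[:,:2]
c=W.mean(0);e,V=np.linalg.eigh(np.cov((W-c).T));ax=V[:,1]*np.sign(V[0,1]);print(c,np.arctan2(ax[1],ax[0]))
s=(W-c)@ax;q=(W-c)@[-ax[1],ax[0]]
print('len',s.min(),s.max())
for k in np.arange(s.min(),s.max(),12):
    w=q[(s>=k)&(s<k+6)];print(k.round(),w.min().round(1),w.max().round(1),(w.min()+w.max())/2)
for p in((257,357),(254,503),(254,546),(211,503),(297,503),(229,460),(279,460)): print(p,L(*p,135).round(1))
print('tail->fore yaw',np.arctan2(*(L(258,357,135)-L(254,503,135))[:2][::-1]))
print('face',L(100,590,164).round(1),L(390,568,164).round(1))
g0=dict(np.load('pics/top0.npz'))
```

```text
[203 169  21  47 683]
[570.0312448  192.22096875] -0.03686407522191251
len -61.666689725071635 73.06394980886155
-62.0 -15.7 19.0 1.6342115188138004
-50.0 -27.0 25.1 -0.9408735223190323
-38.0 -29.6 28.3 -0.6284084780195958
-26.0 -26.4 28.6 1.0894660581653053
-14.0 -20.3 20.3 -0.0034252046962404137
-2.0 -17.1 17.8 0.310073094817529
10.0 -16.8 18.1 0.6244636167621795
22.0 -16.5 15.5 -0.5136770164892033
34.0 -16.2 15.9 -0.15832720796558775
46.0 -15.9 16.2 0.1565293485358863
58.0 -18.4 16.6 -0.9101119631622208
70.0 -18.2 16.8 -0.6740549048806983
(257, 357) [643.2 189.2 135. ]
(254, 503) [536.4 192.5 135. ]
(254, 546) [505.2 192.8 135. ]
(211, 503) [537.2 223.6 135. ]
(297, 503) [535.6 161.4 135. ]
(229, 460) [568.1 210.3 135. ]
(279, 460) [567.2 174.  135. ]
tail->fore yaw -0.03728791521422687
face [475.1 296.8 164. ] [485.4  92.7 164. ]
```

```bash
python3 -c "
from h import *
plan([579.5,191.7,195],-.037,16,48)"
```

```text
[320.5  19.1 240.1] 1.642
[{"claw": 48, "delta_pos": [9.6, 16.9, 2.8], "turn": 0.105}, {"claw": 48, "delta_pos": [11.3, 15.8, 2.8], "turn": 0.105}, {"claw": 48, "delta_pos": [13.0, 14.6, 2.9], "turn": 0.105}, {"claw": 48, "delta_pos": [14.3, 13.1, 2.8], "turn": 0.105}, {"claw": 48, "delta_pos": [15.7, 11.5, 2.8], "turn": 0.105}, {"claw": 48, "delta_pos": [16.8, 9.8, 2.8], "turn": 0.105}, {"claw": 48, "delta_pos": [17.7, 8.0, 2.8], "turn": 0.105}, {"claw": 48, "delta_pos": [18.5, 6.1, 2.9], "turn": 0.105}, {"claw": 48, "delta_pos": [19.0, 4.2, 2.8], "turn": 0.105}, {"claw": 48, "delta_pos": [19.4, 2.1, 2.8], "turn": 0.105}, {"claw": 48, "delta_pos": [19.4, 0.1, 2.8], "turn": 0.105}, {"claw": 48, "delta_pos": [19.4, -2.0, 2.8], "turn": 0.105}, {"claw": 48, "delta_pos": [19.0, -3.9, 2.9], "turn": 0.105}, {"claw": 48, "delta_pos": [18.5, -6.0, 2.8], "turn": 0.105}, {"claw": 48, "delta_pos": [17.8, -7.8, 2.8], "turn": 0.105}, {"claw": 48, "delta_pos": [16.9, -9.7, 2.8], "turn": 0.105}]
```

Call:
{"name": "step_arm", "arguments": {"motion": [{"claw": 48,"delta_pos": [9.6,16.9,0],"turn": 0.105},{"claw": 48,"delta_pos": [11.3,15.8,0],"turn": 0.105},{"claw": 48,"delta_pos": [13,14.6,0],"turn": 0.105},{"claw": 48,"delta_pos": [14.3,13.1,0],"turn": 0.105},{"claw": 48,"delta_pos": [15.7,11.5,0],"turn": 0.105},{"claw": 48,"delta_pos": [16.8,9.8,0],"turn": 0.105},{"claw": 48,"delta_pos": [17.7,8,0],"turn": 0.105},{"claw": 48,"delta_pos": [18.5,6.1,0],"turn": 0.105}]}}

```text
clock: 7.12
eef_pos: [449.7, 111.9, 239.8]
tcp_rot: [-3.141, 0.001, 0.807]
contact_force: [0.2, -0.7, 0.2]
opening: 0.563
grasp_force: 0.0
```

Call:
{"name": "step_arm", "arguments": {"motion": [{"claw": 48,"delta_pos": [19,4.2,4],"turn": 0.105},{"claw": 48,"delta_pos": [19.4,2.1,6],"turn": 0.105},{"claw": 48,"delta_pos": [19.4,0,6],"turn": 0.105},{"claw": 48,"delta_pos": [19.4,-2,6],"turn": 0.105},{"claw": 48,"delta_pos": [19,-3.9,6],"turn": 0.105},{"claw": 48,"delta_pos": [18.5,-6,6],"turn": 0.105},{"claw": 48,"delta_pos": [17.8,-7.8,6],"turn": 0.105},{"claw": 48,"delta_pos": [16.9,-9.7,5],"turn": 0.105}]}}

```text
clock: 7.78
eef_pos: [578.1, 199.6, 194.3]
tcp_rot: [3.141, 0.002, -0.033]
contact_force: [-0.6, -0.7, 0.5]
opening: 0.561
grasp_force: 0.0
```

Call:
{"name": "step_arm", "arguments": {"motion": [{"claw": 48,"delta_pos": [0,0,0],"turn": 0},{"claw": 48,"delta_pos": [0,0,0],"turn": 0},{"claw": 48,"delta_pos": [0,0,0],"turn": 0}]}}

```text
clock: 8.03
eef_pos: [577.5, 197.9, 194.9]
tcp_rot: [3.141, 0.002, -0.027]
contact_force: [0.3, 0.2, -0.4]
opening: 0.559
grasp_force: 0.0
```

```bash
python3 -c "
from h import *
print(sense()['contact_force'])
plan([579.5,191.7,160],-.037,2,48)"
```

```text
[ 0.31230184  0.20649379 -0.35637315]
[577.5 197.9 194.9] -0.027
[{"claw": 48, "delta_pos": [1.1, 3.1, 17.4], "turn": 0.005}, {"claw": 48, "delta_pos": [1.1, 3.0, 17.5], "turn": 0.005}]
```

Call:
{"name": "step_arm", "arguments": {"motion": [{"claw": 48,"delta_pos": [1.1,3.1,17],"turn": 0.005},{"claw": 48,"delta_pos": [1.1,3,17],"turn": 0.005},{"claw": 48,"delta_pos": [0,0,6],"turn": 0},{"claw": 48,"delta_pos": [0,0,4],"turn": 0},{"claw": 48,"delta_pos": [0,0,0],"turn": 0},{"claw": 48,"delta_pos": [0,0,0],"turn": 0}]}}

```text
clock: 8.53
eef_pos: [580.9, 191.1, 152.0]
tcp_rot: [-3.141, -0.0, -0.04]
contact_force: [-0.5, 0.1, 0.4]
opening: 0.566
grasp_force: 0.0
```

Call:
{"name": "step_arm", "arguments": {"motion": [{"claw": 48,"delta_pos": [0,0,4],"turn": 0},{"claw": 48,"delta_pos": [0,0,0],"turn": 0},{"claw": 48,"delta_pos": [0,0,0],"turn": 0}]}}

```text
clock: 8.78
eef_pos: [581.0, 191.0, 147.5]
tcp_rot: [-3.141, -0.0, -0.04]
contact_force: [-0.3, 0.4, -0.4]
opening: 0.56
grasp_force: 0.0
```

Call:
{"name": "step_arm", "arguments": {"motion": [{"claw": 48,"delta_pos": [0,0,4],"turn": 0},{"claw": 48,"delta_pos": [0,0,3],"turn": 0},{"claw": 48,"delta_pos": [0,0,0],"turn": 0},{"claw": 48,"delta_pos": [0,0,0],"turn": 0}]}}

```text
clock: 9.12
eef_pos: [580.7, 190.8, 139.9]
tcp_rot: [3.141, 0.001, -0.04]
contact_force: [-0.9, 0.6, -0.1]
opening: 0.561
grasp_force: 0.0
```

Call:
{"name": "step_arm", "arguments": {"motion": [{"claw": 48,"delta_pos": [0,0,1.5],"turn": 0},{"claw": 48,"delta_pos": [0,0,0],"turn": 0},{"claw": 48,"delta_pos": [0,0,0],"turn": 0}]}}

```text
clock: 9.37
eef_pos: [580.9, 190.9, 138.8]
tcp_rot: [3.142, 0.0, -0.04]
contact_force: [-0.1, 0.1, 0.1]
opening: 0.563
grasp_force: 0.0
```

Call:
{"name": "step_arm", "arguments": {"motion": [{"claw": 48,"delta_pos": [0,0,1.5],"turn": 0},{"claw": 48,"delta_pos": [0,0,0],"turn": 0},{"claw": 48,"delta_pos": [0,0,0],"turn": 0}]}}

```text
clock: 9.62
eef_pos: [580.9, 190.8, 137.2]
tcp_rot: [3.142, 0.0, -0.04]
contact_force: [0.1, 0.0, 0.6]
opening: 0.563
grasp_force: 0.0
```

Call:
{"name": "step_arm", "arguments": {"motion": [{"claw": 48,"delta_pos": [0,0,1.5],"turn": 0},{"claw": 48,"delta_pos": [0,0,0],"turn": 0},{"claw": 48,"delta_pos": [0,0,0],"turn": 0}]}}

```text
clock: 9.87
eef_pos: [580.8, 190.9, 135.7]
tcp_rot: [3.142, 0.0, -0.04]
contact_force: [0.2, 1.0, 0.3]
opening: 0.561
grasp_force: 0.0
```

Call:
{"name": "step_arm", "arguments": {"motion": [{"claw": 48,"delta_pos": [0,0,1.5],"turn": 0},{"claw": 48,"delta_pos": [0,0,0],"turn": 0},{"claw": 48,"delta_pos": [0,0,0],"turn": 0}]}}

```text
clock: 10.12
eef_pos: [582.0, 191.0, 135.4]
tcp_rot: [-3.141, -0.002, -0.04]
contact_force: [0.0, 0.3, 6.9]
opening: 0.563
grasp_force: 3.3
```

Call:
{"name": "step_arm", "arguments": {"motion": [{"claw": 48,"delta_pos": [0,0,-4],"turn": 0},{"claw": 30,"delta_pos": [0,0,0],"turn": 0},{"claw": 30,"delta_pos": [0,0,0],"turn": 0},{"claw": 30,"delta_pos": [0,0,0],"turn": 0},{"claw": 30,"delta_pos": [0,0,0],"turn": 0},{"claw": 30,"delta_pos": [0,0,0],"turn": 0}], "force": 80}}

```text
clock: 10.62
eef_pos: [581.9, 191.1, 139.6]
tcp_rot: [-3.141, -0.002, -0.04]
contact_force: [-1.1, -0.4, 10.0]
opening: 0.395
grasp_force: 78.6
```

Call:
{"name": "step_arm", "arguments": {"motion": [{"claw": 30,"delta_pos": [0,0,-2],"turn": 0},{"claw": 30,"delta_pos": [0,0,-6],"turn": 0},{"claw": 30,"delta_pos": [0,0,-15],"turn": 0},{"claw": 30,"delta_pos": [0,0,-20],"turn": 0},{"claw": 30,"delta_pos": [0,0,-20],"turn": 0},{"claw": 30,"delta_pos": [0,0,-20],"turn": 0},{"claw": 30,"delta_pos": [0,0,-10],"turn": 0},{"claw": 30,"delta_pos": [0,0,0],"turn": 0}]}}

```text
clock: 11.28
eef_pos: [582.0, 191.3, 233.7]
tcp_rot: [-3.14, -0.004, -0.04]
contact_force: [-0.2, 0.9, -1.0]
opening: 0.391
grasp_force: 79.7
```

Run:
```python
from h import *
s=sense();print(s['eef_pos'],s['tcp_rot'],s['contact_force'],s['opening'],s['grasp_force'])
plan([480,-20,270],0.15,16,30)
g=snap('scene','s1'); a=g['img'][:,:,::-1]
p=proj(g,s['eef_pos']);print(p)
x,y=p.astype(int);x0=max(0,min(x-80,400));y0=max(0,min(y-60,300));print(x0,y0)
cv2.imwrite('pics/c4.png',cv2.resize(a[y0:y0+120,x0:x0+160],None,fx=5,fy=5,interpolation=cv2.INTER_CUBIC))
```

```text
[582.02808488 191.28010781 233.71002754] [-3.14027201 -0.00355488 -0.04016291] [-0.16471826  0.9192555  -0.97365674] 0.3912950383432838 79.73463348113
[582.  191.3 233.7] -0.04
[{"claw": 30, "delta_pos": [-5.8, 13.5, -2.3], "turn": -0.012}, {"claw": 30, "delta_pos": [-6.0, 13.3, -2.2], "turn": -0.012}, {"claw": 30, "delta_pos": [-6.2, 13.3, -2.3], "turn": -0.012}, {"claw": 30, "delta_pos": [-6.3, 13.3, -2.3], "turn": -0.012}, {"claw": 30, "delta_pos": [-6.5, 13.1, -2.2], "turn": -0.012}, {"claw": 30, "delta_pos": [-6.6, 13.1, -2.3], "turn": -0.012}, {"claw": 30, "delta_pos": [-6.8, 13.0, -2.3], "turn": -0.012}, {"claw": 30, "delta_pos": [-7.0, 12.9, -2.2], "turn": -0.012}, {"claw": 30, "delta_pos": [-7.1, 12.8, -2.3], "turn": -0.012}, {"claw": 30, "delta_pos": [-7.2, 12.8, -2.3], "turn": -0.012}, {"claw": 30, "delta_pos": [-7.5, 12.6, -2.2], "turn": -0.012}, {"claw": 30, "delta_pos": [-7.5, 12.6, -2.3], "turn": -0.012}, {"claw": 30, "delta_pos": [-7.7, 12.5, -2.3], "turn": -0.012}, {"claw": 30, "delta_pos": [-7.9, 12.3, -2.3], "turn": -0.012}, {"claw": 30, "delta_pos": [-8.0, 12.3, -2.2], "turn": -0.012}, {"claw": 30, "delta_pos": [-8.2, 12.2, -2.3], "turn": -0.012}]
[329.03238047 238.7482805 ]
249 178
```

View pics/c4.png

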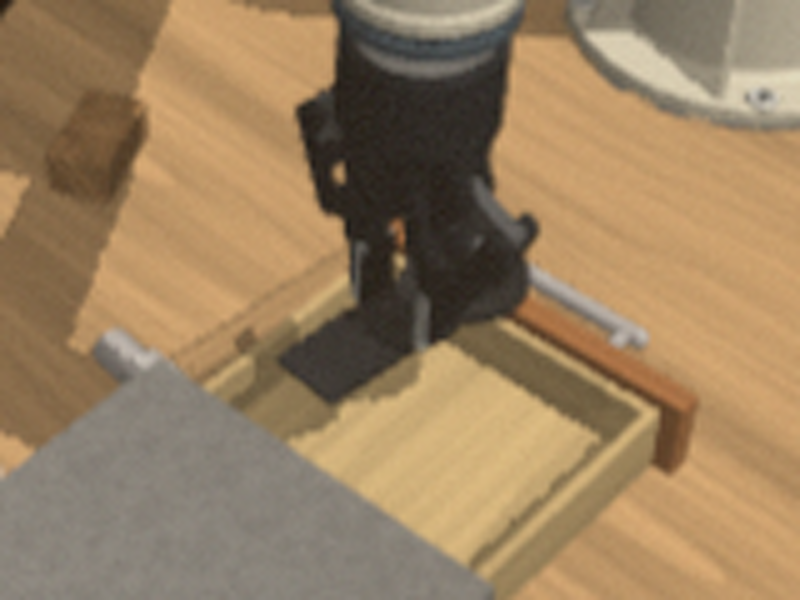

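The plate is held level by the waist. Its tail corners are at (280,360) and (332,403) in the crop. Next I'll carry it to the shoe.

Run:
```python
from h import *
g=dict(np.load('pics/s1.npz'))
s=sense();p=s['eef_pos'];c,si=np.cos(-.04),np.sin(-.04)
for z in(226.6,):
  for o in(0,3,6):
    print(o,[ (proj(g,[p[0]+c*(66-o)-si*w,p[1]+si*(66-o)+c*w,z+1.5])).round(1).tolist() for w in(-19,19)])
plan([560.2,-246.2,250],0.275,16,30)
```

```text
0 [[303.5, 248.8], [314.5, 257.8]]
3 [[304.4, 248.2], [315.4, 257.2]]
6 [[305.3, 247.6], [316.3, 256.5]]
[581.2 191.  232. ] -0.04
[{"claw": 30, "delta_pos": [-0.2, 27.4, -1.1], "turn": -0.02}, {"claw": 30, "delta_pos": [-0.8, 27.3, -1.2], "turn": -0.02}, {"claw": 30, "delta_pos": [-1.3, 27.3, -1.1], "turn": -0.02}, {"claw": 30, "delta_pos": [-1.9, 27.3, -1.1], "turn": -0.02}, {"claw": 30, "delta_pos": [-2.4, 27.3, -1.1], "turn": -0.02}, {"claw": 30, "delta_pos": [-2.9, 27.2, -1.2], "turn": -0.02}, {"claw": 30, "delta_pos": [-3.5, 27.1, -1.1], "turn": -0.02}, {"claw": 30, "delta_pos": [-4.0, 27.1, -1.1], "turn": -0.02}, {"claw": 30, "delta_pos": [-4.6, 27.0, -1.1], "turn": -0.02}, {"claw": 30, "delta_pos": [-5.1, 26.8, -1.2], "turn": -0.02}, {"claw": 30, "delta_pos": [-5.7, 26.8, -1.1], "turn": -0.02}, {"claw": 30, "delta_pos": [-6.2, 26.7, -1.1], "turn": -0.02}, {"claw": 30, "delta_pos": [-6.7, 26.5, -1.1], "turn": -0.02}, {"claw": 30, "delta_pos": [-7.2, 26.4, -1.2], "turn": -0.02}, {"claw": 30, "delta_pos": [-7.8, 26.2, -1.1], "turn": -0.02}, {"claw": 30, "delta_pos": [-8.3, 26.1, -1.1], "turn": -0.02}]
```

Call:
{"name": "step_arm", "arguments": {"motion": [{"claw": 30,"delta_pos": [0,20,-2],"turn": -0.02},{"claw": 30,"delta_pos": [-1,27,-2],"turn": -0.02},{"claw": 30,"delta_pos": [-1,27,-2],"turn": -0.02},{"claw": 30,"delta_pos": [-2,27,-2],"turn": -0.02},{"claw": 30,"delta_pos": [-2,27,-2],"turn": -0.02},{"claw": 30,"delta_pos": [-3,27,-2],"turn": -0.02},{"claw": 30,"delta_pos": [-4,27,-2],"turn": -0.02},{"claw": 30,"delta_pos": [-4,27,-2],"turn": -0.02}]}}

```text
clock: 12.0
eef_pos: [569.4, -20.0, 245.5]
tcp_rot: [-3.141, 0.003, 0.121]
contact_force: [-0.0, -0.2, -0.5]
opening: 0.393
grasp_force: 79.8
```

Call:
{"name": "step_arm", "arguments": {"motion": [{"claw": 30,"delta_pos": [-5,27,-2],"turn": -0.02},{"claw": 30,"delta_pos": [-5,27,0],"turn": -0.02},{"claw": 30,"delta_pos": [-6,27,0],"turn": -0.02},{"claw": 30,"delta_pos": [-6,27,0],"turn": -0.02},{"claw": 30,"delta_pos": [-7,26,0],"turn": -0.02},{"claw": 30,"delta_pos": [-7,26,0],"turn": -0.02},{"claw": 30,"delta_pos": [-8,20,0],"turn": -0.02},{"claw": 30,"delta_pos": [-8,10,0],"turn": -0.02}]}}

```text
clock: 12.67
eef_pos: [553.2, -217.8, 247.3]
tcp_rot: [-3.141, 0.002, 0.28]
contact_force: [0.4, 0.6, -1.1]
opening: 0.392
grasp_force: 79.8
```

Call:
{"name": "step_arm", "arguments": {"motion": [{"claw": 30,"delta_pos": [0,0,0],"turn": 0},{"claw": 30,"delta_pos": [0,0,0],"turn": 0}]}}

```text
clock: 12.83
eef_pos: [553.1, -215.8, 247.7]
tcp_rot: [-3.14, 0.002, 0.278]
contact_force: [0.4, -0.0, -0.7]
opening: 0.398
grasp_force: 79.8
```

Run:
```python
from h import *
plan([560.2,-246.2,220],0.275,3,30)
```

```text
[ 553.1 -215.8  247.7] 0.278
[{"claw": 30, "delta_pos": [-0.5, 10.4, 9.2], "turn": 0.001}, {"claw": 30, "delta_pos": [-0.5, 10.4, 9.3], "turn": 0.001}, {"claw": 30, "delta_pos": [-0.5, 10.4, 9.2], "turn": 0.001}]
```

Call:
{"name": "step_arm", "arguments": {"motion": [{"claw": 30,"delta_pos": [-0.5,10.4,9],"turn": 0},{"claw": 30,"delta_pos": [-0.5,10.4,9],"turn": 0},{"claw": 30,"delta_pos": [-0.5,10.4,9],"turn": 0},{"claw": 30,"delta_pos": [0,0,0],"turn": 0},{"claw": 30,"delta_pos": [0,0,0],"turn": 0},{"claw": 30,"delta_pos": [0,0,0],"turn": 0}]}}

```text
clock: 13.33
eef_pos: [561.2, -246.0, 221.9]
tcp_rot: [-3.141, 0.0, 0.28]
contact_force: [0.4, -0.1, -1.8]
opening: 0.392
grasp_force: 79.8
```

```bash
cat > ov.py <<'E'
from h import *
import sys
def run(name,out,x0,y0,w,h,f,lip,th,zoff,off=3,over=True):
    s=sense();p=s['eef_pos'];yw=s['tcp_rot'][2];print(p.round(1),yw.round(3),s['contact_force'].round(1))
    g=snap(name,out+'_raw')
    c=cv2.resize(g['img'][y0:y0+h,x0:x0+w,::-1],None,fx=f,fy=f,interpolation=cv2.INTER_CUBIC)
    q=lambda X:tuple(int(v) for v in (proj(g,X)-[x0,y0]+.5)*f)
    def fr(o,a,pt): return [o[0]+np.cos(a)*pt[0]-np.sin(a)*pt[1],o[1]+np.sin(a)*pt[0]+np.cos(a)*pt[1],pt[2]]
    H=[(0,-30.5),(0,30.5),(40,30.5),(40,-30.5)]
    for z in(188,215):
        for i in((0,1),(1,2),(3,0)): cv2.line(c,q(fr(lip,th,(*H[i[0]],z))),q(fr(lip,th,(*H[i[1]],z))),(0,255,0) if z==188 else(0,255,255),1)
    cv2.line(c,q(fr(lip,th,(28,0,180))),q(fr(lip,th,(-150,0,180))),(255,0,255),1)
    if over:
        z=p[2]-zoff; T=[(-14-off,-19),(66-off,-19),(66-off,19),(-14-off,19)]
        for i in range(3): cv2.line(c,q(fr(p,yw,(*T[i],z))),q(fr(p,yw,(*T[i+1],z))),(0,0,255),1)
        print('tail',q(fr(p,yw,(66-off,0,z))),'lip',q(fr(lip,th,(0,0,188))))
    cv2.imwrite('pics/'+out+'.png',c)
E
python3 - <<'E'
from ov import *
run('scene','c5',170,140,110,82,7,(640.1,-223.6),.275,4.6)
E
```

```text
[ 561.2 -246.   221.9] 0.28 [ 0.4 -0.1 -1.8]
tail (315, 252) lip (295, 331)
```

View pics/c5.png

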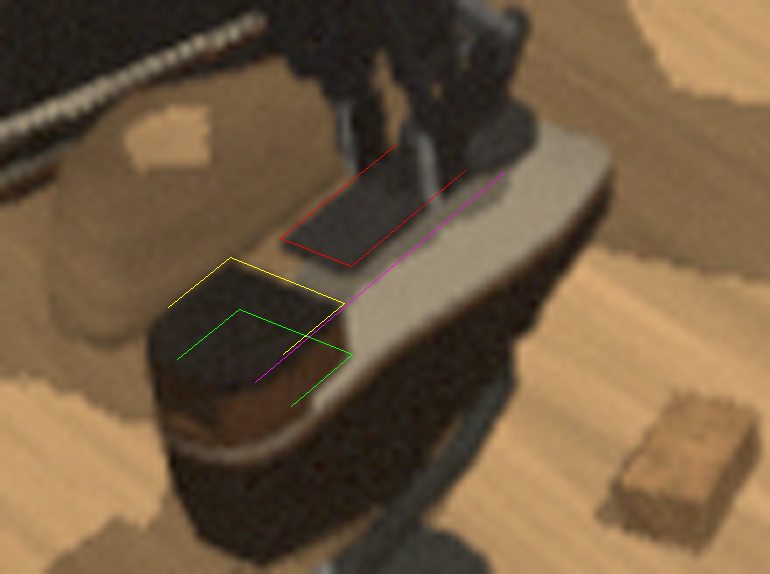

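The model lines match the heel (top front corner near (345,303), lip corner near (352,354)). The plate's tail edge, at about (280,240)–(340,270), sits in front of the lip and in line with it. I'll lower it onto the sole.

Call:
{"name": "step_arm", "arguments": {"motion": [{"claw": 30,"delta_pos": [-1,0,8],"turn": 0.003},{"claw": 30,"delta_pos": [0,0,8],"turn": 0},{"claw": 30,"delta_pos": [0,0,7],"turn": 0},{"claw": 30,"delta_pos": [0,0,4],"turn": 0},{"claw": 30,"delta_pos": [0,0,0],"turn": 0},{"claw": 30,"delta_pos": [0,0,0],"turn": 0}]}}

```text
clock: 13.88
eef_pos: [560.0, -246.3, 194.9]
tcp_rot: [-3.141, 0.001, 0.277]
contact_force: [0.3, -0.2, -0.7]
opening: 0.391
grasp_force: 79.8
```

Call:
{"name": "step_arm", "arguments": {"motion": [{"claw": 30,"delta_pos": [0,0,2],"turn": 0},{"claw": 30,"delta_pos": [0,0,0],"turn": 0},{"claw": 30,"delta_pos": [0,0,0],"turn": 0}]}}

```text
clock: 14.13
eef_pos: [560.3, -246.4, 193.5]
tcp_rot: [3.141, -0.0, 0.277]
contact_force: [-0.6, -0.7, 0.3]
opening: 0.394
grasp_force: 79.8
```

Call:
{"name": "step_arm", "arguments": {"motion": [{"claw": 30,"delta_pos": [0,0,1],"turn": 0},{"claw": 30,"delta_pos": [0,0,0],"turn": 0},{"claw": 30,"delta_pos": [0,0,0],"turn": 0}]}}

```text
clock: 14.38
eef_pos: [560.2, -246.4, 192.4]
tcp_rot: [3.142, -0.0, 0.277]
contact_force: [-0.9, 0.3, -1.7]
opening: 0.396
grasp_force: 79.8
```

Call:
{"name": "step_arm", "arguments": {"motion": [{"claw": 30,"delta_pos": [0,0,1],"turn": 0},{"claw": 30,"delta_pos": [0,0,0],"turn": 0},{"claw": 30,"delta_pos": [0,0,0],"turn": 0}]}}

```text
clock: 14.63
eef_pos: [560.2, -246.4, 191.2]
tcp_rot: [-3.142, 0.0, 0.277]
contact_force: [0.5, 0.5, -1.1]
opening: 0.393
grasp_force: 79.8
```

Call:
{"name": "step_arm", "arguments": {"motion": [{"claw": 30,"delta_pos": [0,0,1],"turn": 0},{"claw": 30,"delta_pos": [0,0,0],"turn": 0},{"claw": 30,"delta_pos": [0,0,0],"turn": 0}]}}

```text
clock: 14.88
eef_pos: [560.1, -246.4, 190.2]
tcp_rot: [-3.142, 0.0, 0.277]
contact_force: [0.3, -0.4, -0.8]
opening: 0.396
grasp_force: 79.8
```

Call:
{"name": "step_arm", "arguments": {"motion": [{"claw": 30,"delta_pos": [0,0,1],"turn": 0},{"claw": 30,"delta_pos": [0,0,0],"turn": 0},{"claw": 30,"delta_pos": [0,0,0],"turn": 0}]}}

```text
clock: 15.13
eef_pos: [560.3, -246.5, 189.8]
tcp_rot: [3.141, -0.0, 0.277]
contact_force: [-1.4, 0.5, 4.3]
opening: 0.391
grasp_force: 80.9
```

The plate touched the sole at TCP z≈190, as predicted. I'll lift 1 mm and slide the tail under the heel.

Call:
{"name": "step_arm", "arguments": {"motion": [{"claw": 30,"delta_pos": [0,0,-1.2],"turn": 0},{"claw": 30,"delta_pos": [5,0,0],"turn": 0},{"claw": 30,"delta_pos": [6,0,0],"turn": 0},{"claw": 30,"delta_pos": [5,0,0],"turn": 0},{"claw": 30,"delta_pos": [4,0,0],"turn": 0},{"claw": 30,"delta_pos": [3,0,0],"turn": 0},{"claw": 30,"delta_pos": [0,0,0],"turn": 0},{"claw": 30,"delta_pos": [0,0,0],"turn": 0}]}}

```text
clock: 15.8
eef_pos: [582.4, -240.0, 190.3]
tcp_rot: [-3.141, 0.0, 0.277]
contact_force: [-1.4, -0.5, -0.9]
opening: 0.395
grasp_force: 79.8
```

Call:
{"name": "step_arm", "arguments": {"motion": [{"claw": 30,"delta_pos": [3,0,0],"turn": 0},{"claw": 30,"delta_pos": [4,0,0],"turn": 0},{"claw": 30,"delta_pos": [3,0,0],"turn": 0},{"claw": 30,"delta_pos": [0,0,0],"turn": 0},{"claw": 30,"delta_pos": [0,0,0],"turn": 0}]}}

```text
clock: 16.22
eef_pos: [592.1, -237.3, 190.5]
tcp_rot: [-3.142, 0.0, 0.277]
contact_force: [-0.0, 0.2, -1.0]
opening: 0.395
grasp_force: 79.8
```

Call:
{"name": "step_arm", "arguments": {"motion": [{"claw": 30,"delta_pos": [3,0,0],"turn": 0},{"claw": 30,"delta_pos": [3,0,0],"turn": 0},{"claw": 30,"delta_pos": [2,0,0],"turn": 0},{"claw": 30,"delta_pos": [2,0,0],"turn": 0},{"claw": 30,"delta_pos": [0,0,0],"turn": 0},{"claw": 30,"delta_pos": [0,0,0],"turn": 0}]}}

```text
clock: 16.72
eef_pos: [601.7, -234.6, 190.4]
tcp_rot: [-3.142, 0.0, 0.277]
contact_force: [0.2, 0.0, -1.3]
opening: 0.393
grasp_force: 79.8
```

Call:
{"name": "step_arm", "arguments": {"motion": [{"claw": 30,"delta_pos": [1.5,0,0],"turn": 0},{"claw": 30,"delta_pos": [0,0,0],"turn": 0},{"claw": 30,"delta_pos": [0,0,0],"turn": 0}]}}

```text
clock: 16.97
eef_pos: [603.0, -234.2, 190.5]
tcp_rot: [3.142, -0.0, 0.277]
contact_force: [-0.1, 0.3, -0.7]
opening: 0.39
grasp_force: 79.8
```

Call:
{"name": "step_arm", "arguments": {"motion": [{"claw": 30,"delta_pos": [1.5,0,0],"turn": 0},{"claw": 30,"delta_pos": [0,0,0],"turn": 0},{"claw": 30,"delta_pos": [0,0,0],"turn": 0}]}}

```text
clock: 17.22
eef_pos: [604.5, -233.8, 190.5]
tcp_rot: [3.142, -0.0, 0.277]
contact_force: [-0.1, 0.6, -1.5]
opening: 0.397
grasp_force: 79.8
```

Call:
{"name": "step_arm", "arguments": {"motion": [{"claw": 30,"delta_pos": [1.5,0,0],"turn": 0},{"claw": 30,"delta_pos": [0,0,0],"turn": 0},{"claw": 30,"delta_pos": [0,0,0],"turn": 0}]}}

```text
clock: 17.47
eef_pos: [606.0, -233.4, 190.5]
tcp_rot: [3.142, -0.0, 0.277]
contact_force: [-0.2, 0.1, -1.5]
opening: 0.392
grasp_force: 79.8
```

Call:
{"name": "step_arm", "arguments": {"motion": [{"claw": 30,"delta_pos": [1.5,0,0],"turn": 0},{"claw": 30,"delta_pos": [0,0,0],"turn": 0},{"claw": 30,"delta_pos": [0,0,0],"turn": 0}]}}

```text
clock: 17.72
eef_pos: [606.3, -233.3, 190.2]
tcp_rot: [-3.141, 0.002, 0.277]
contact_force: [-3.9, -2.4, 0.2]
opening: 0.396
grasp_force: 80.0
```

Call:
{"name": "step_arm", "arguments": {"motion": [{"claw": 30,"delta_pos": [1.5,0,0],"turn": 0},{"claw": 30,"delta_pos": [0,0,0],"turn": 0},{"claw": 30,"delta_pos": [0,0,0],"turn": 0}]}}

```text
clock: 17.97
eef_pos: [606.4, -233.2, 190.1]
tcp_rot: [-3.141, 0.005, 0.277]
contact_force: [-10.3, -3.1, 3.9]
opening: 0.396
grasp_force: 80.7
```

The tail is home against the shoulder: −10 N along x at the predicted depth. I'll ease off 2 mm of the push, then press down.

Call:
{"name": "step_arm", "arguments": {"motion": [{"claw": 30,"delta_pos": [-2,0,0],"turn": 0},{"claw": 30,"delta_pos": [0,0,1.2],"turn": 0},{"claw": 30,"delta_pos": [0,0,1],"turn": 0},{"claw": 30,"delta_pos": [0,0,0],"turn": 0},{"claw": 30,"delta_pos": [0,0,0],"turn": 0},{"claw": 30,"delta_pos": [0,0,0],"turn": 0}]}}

```text
clock: 18.47
eef_pos: [606.4, -233.4, 189.7]
tcp_rot: [3.141, 0.001, 0.277]
contact_force: [-8.2, -1.1, 12.4]
opening: 0.398
grasp_force: 82.5
```

Call:
{"name": "step_arm", "arguments": {"motion": [{"claw": 30,"delta_pos": [0,0,0.8],"turn": 0},{"claw": 30,"delta_pos": [0,0,0],"turn": 0},{"claw": 30,"delta_pos": [0,0,0],"turn": 0},{"claw": 30,"delta_pos": [0,0,0],"turn": 0}]}}

```text
clock: 18.8
eef_pos: [606.4, -233.4, 189.6]
tcp_rot: [3.141, 0.001, 0.277]
contact_force: [-10.2, 0.1, 17.6]
opening: 0.397
grasp_force: 83.4
```

Run:
```python
from ov import *
run('scene','c6',170,140,110,82,7,(640.1,-223.6),.275,4.6)
```

```text
[ 606.4 -233.4  189.6] 0.277 [-10.2   0.1  17.6]
tail (253, 372) lip (295, 331)
```

View pics/c6.png

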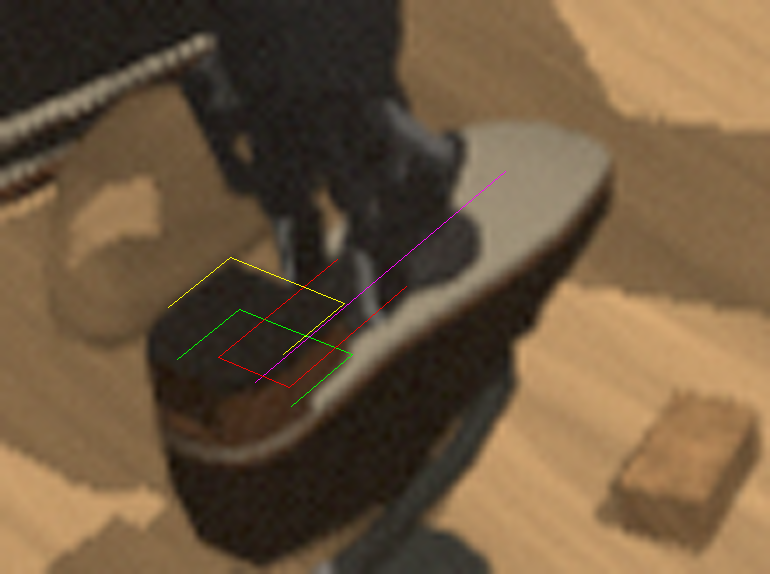

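The picture shows the tail under the heel, the fingers just in front of the lip at about (370,310) and the heel down. I'll check the drawer once more before handing in.

Call:
{"name": "step_arm", "arguments": {"motion": [{"claw": 30,"delta_pos": [0,0,0.5],"turn": 0},{"claw": 30,"delta_pos": [0,0,0],"turn": 0},{"claw": 30,"delta_pos": [0,0,0],"turn": 0},{"claw": 30,"delta_pos": [0,0,0],"turn": 0}]}}

```text
clock: 19.18
eef_pos: [606.4, -233.4, 189.6]
tcp_rot: [3.141, 0.0, 0.277]
contact_force: [-11.7, 1.2, 21.2]
opening: 0.397
grasp_force: 84.1
```

Run:
```python
from h import *
g=snap('top','t3'); b=np.load('pics/top0.npz')['img']
print(sense()['contact_force'])
c=cv2.resize(g['img'][150:230,150:250,::-1],None,fx=4,fy=4,interpolation=cv2.INTER_CUBIC)
d=cv2.resize(b[150:230,150:250,::-1],None,fx=4,fy=4,interpolation=cv2.INTER_CUBIC)
cv2.imwrite('pics/c7.png',np.hstack([c,d]))
```

```text
[-11.74352235   1.59485485  21.57846924]
```

View pics/c7.png

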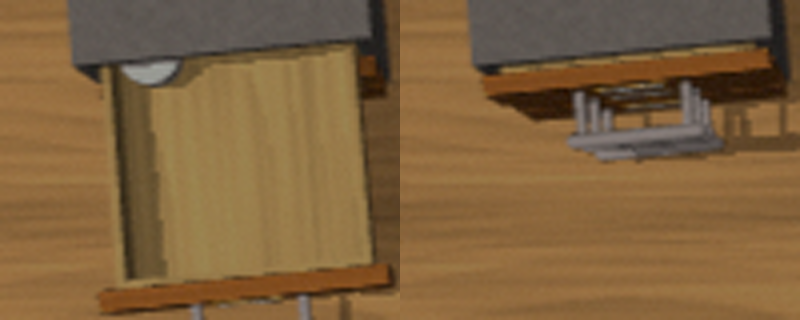

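Now the drawer face's lower edge runs (100,313)–(390,287), against (85,98)–(370,72) at the start. Both halves of the crop have the same offset.

Run:
```python
from h import *
g=dict(np.load('pics/t3.npz'))
f=lambda u,v:ray(g,150+u/4-.375,150+v/4-.375,166)
a=(f(100,313)+f(390,287))/2;b=(f(85,98)+f(370,72))/2
print(a,b,np.linalg.norm(a-b))
```

```text
[479.43965    194.40219075 166.        ] [632.47258638 205.38480543 166.        ] 153.42652130890144
```

The measured travel is 153 mm. The drawer also stood a few mm ajar at the start (tan gap at (500,70), and its face about 5 mm ahead of where the shut cabinet's front should be). That and the 40 N reading put it at its stop.

```bash
python3 -c "
from rig import *
print(sign_off())"
```

```text
the job is handed in; nothing more can be done
None
```

I've handed in the job, with no verdict returned: the drawer is out at its stop, and the stiffener's tail is home under the heel, in line with the shoe. The gripper is still holding the plate and pressing down on the sole with about 21 N.

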